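Tune the hallway radio to the match

ROBOT

A 7-joint arm with a two-finger parallel gripper is mounted at the origin on the work surface. World frame = base frame: x ahead of the robot, y to its left, z up, the work surface at z = 0. Lengths are in mm, angles in rad, forces in N, time in s.
With the tool pointing down it reaches from about 400 to 750 mm from the base axis. Payload 19.5 kg.
Tool frame: the origin (TCP) lies between the finger pads; the fingertips stand 14 mm ahead of it and the grasp point (between the pads) lies 5 mm behind it; z points along the fingers, y is the direction in which the jaws open and shut (so a half turn about z gives the same grasp; the last joint's range is limited). The gripper opens to 85 mm and grips with 20 to 120 N. Pads are 22 mm wide; open, the fingers measure 114 mm over their backs; the gripper's body (76 mm by 85 mm) begins 54 mm behind the grasp point. The pads swing forward as they close: fully open they stand 13 mm farther back than shut.
Start: joints at [-1.378, 0.707, -0.028, 1.485, 0.022, 0.951, -0.075], TCP at [133.762, 559.2, 245.268] pointing down, gripper open.
Joint ranges: [-2.71, 2.71], [-0.32, 2.16], [-1.57, 1.52], [0, 2.45], [-1.46, 4.6], [0, 2.02], [-2.83, 2.83]. Speed limits (rad/s): [1.89, 1.89, 2.57, 2.57, 3.01, 3.01, 3.01].

INTERFACE

Orientations are given as a unit quaternion [x, y, z, w].
In Python, from bench import bot gives the robot as it stands.
- The arm moves only by the tool arm_command, never from a script. Its argument "increments" is a list of rows, each an object with "hand": the finger opening in m, from 0 to 0.0854; "travel": the shift along the tool's x, y, z in m, a list of three; "turn": the turn about the tool's z in degrees. In form: [{"hand": hand, "travel": [dx, dy, dz], "turn": turn}, ...]. A call has 1 to 5 rows; each row shifts and turns the commanded pose from where the row before left it, along the tool's axes as they then stand; what a row does not reach is not made up. A row lasts 1/12 s, in which the tool goes at most 41.7 mm and 7.16 degrees, less where a joint would pass 70% of its speed; a pose out of reach is approached as far as the arm can. A call with a gripper value outside its range is refused whole. The fingers move at their own pace and stop on an object; the grip force is fixed at half the most. Time passes only in rows, so rows that do not move let the fingers close. It gives the time, the measured TCP pose, the force and the opening at its end, in the units of the state.
- bot.observe(): the state, without advancing time (a new reading comes with each control period).
- bot.read_camera(name): name is "side" or "top"; returns the picture (420x560x3 uint8, red, green, blue); there is no depth.
- bot.camera_info(name): a dict with "K" (3x3 intrinsics, pixels), "rvec" (rotation vector, rad) and "tvec" (3), from world to camera coordinates, as OpenCV has them. Camera axes: x right, y down, z forward; pixel columns grow to the right and rows downward; lengths in mm; the calibration is good to about 2 mm. A picture is of the moment at which its call begins. camera_info takes no time and is no camera call.
- bot.close_job(): hands the job in, once; it reports no verdict.
The state is a dict: "t": time; "joints": joint angles; "dq": joint speeds; "joint_torque": joint torques, N m; "ee_pos": TCP position; "eef_rot": TCP orientation; "ft_force": force on the tool from outside, world axes, zero at the start; "wrist_torque": the same for the moment, N m; "finger_gap": finger opening in mm.
Only numpy, scipy, OpenCV 4.12 (cv2) and the standard library are available. Lean on these libraries where they do the work, as an engineer would, in place of code of your own. Each camera call takes 0.05 s, during which the arm holds its last target.

TASK

Switch the radio on by pressing its green power button all the way down with a fingertip and letting go; then, by gentle fingertip friction, turn the big knurled dial exactly one click, so that its white pointer rests in the click position at the red tab, without ever going a second click further or over to the blue tab. Pick nothing up: leave the balls, bails, spike key and whistle where they are, and finish with the hand clear.

Things in the scene. Friction and masses are not known exactly. Their poses are not given: they have to be found in the camera images.
- radio: table radio, a brown wooden box 170 (x) x 260 (y) x 90 mm high with a grey top plate, fixed to the shelf; it should never be pushed with more than 40 N. Origin: centre of its underside; z up, x towards its back edge (the side where the coloured tabs are), y towards its dial end
- dial_centre (a point): the point on the dial's axis at the level of the radio's top plate (90 mm above the shelf), at x = -15, y = +35 mm on the radio; axes as the radio's
- dial_top (a point): centre of the dial's top face: a black round knurled dial, 100 mm in diameter, standing 16 mm above the top plate (106 mm above the shelf), axis vertical. The whole face and rim turn together. Pressed anywhere it sinks up to 5 mm on a spring (about 1 N to start, 7 N fully down), so a fingertip pressed on its face with some 5 N drags it round by friction. Axes turn with the dial: x along the pointer
- pointer_tip (a point): outer end of the white pointer line on the dial's face, 49 mm from the axis
- dial (a joint): angle of the dial, rad, about the upward axis: 0 when the pointer looks along the radio's x, positive anticlockwise seen from above (towards the radio's +y). It clicks into rest every 0.6 rad (-1.2, -0.6, 0, +0.6, +1.2) and stops at +-1.3. Getting out of a rest takes about 0.065 N m; half way to the next rest it begins to pull itself there. It starts in the middle rest, near 0
- tab_red_mid (a point): top centre of the red station tab, a disc 18 mm across and 3 mm high on the top plate, 62 mm from the dial's axis, in line with the pointer when the dial rests at +0.6 or at -0.6 (which one varies)
- tab_blue_mid (a point): top centre of the blue station tab, same form, at the opposite one of the two places
- power_top (a point): centre of the top of the green round power button, 32 mm across, in a black ring 48 mm across on the top plate at the end away from the dial; it stands 22 mm above the top plate, 10 mm above its ring. Pressed straight down
- power (a joint): travel of the power button, m: 0 up, 0.006 fully down (5 N); it springs back. It switches on at 0.0045
- cradle: grey plastic ball cradle, 164 x 86 x 30 mm, fixed, two open bays; origin: centre of its underside
- ball0_mid (a point): centre of a red cricket ball, 72 mm in diameter, loose in the cradle
- ball1_mid (a point): centre of the other red ball, likewise
- spike_key: steel spike key, flat, 94 x 30 x 14 mm, loose on the shelf; origin on its underside, x along it
- whistle: white plastic whistle, about 54 x 18 x 22 mm, loose on the radio's top plate behind the power button; origin on its underside
- bail0: pale wooden bail, 109 mm long, 12 mm thick, loose on the shelf; origin: middle of its underside, x along it
- bail1: pale wooden bail, 109 mm long, 12 mm thick, loose on the shelf; origin: middle of its underside, x along it
- bail2: pale wooden bail, 109 mm long, 12 mm thick, loose on the shelf; origin: middle of its underside, x along it
- bail3: pale wooden bail, 109 mm long, 12 mm thick, loose on the shelf; origin: middle of its underside, x along it

How it is judged:
By the outcome, as a careful person would: the job done as asked, in the order asked, and still so for the second after the job is handed in, with the robot touching nothing.
It also fails if it takes over 40 s, if anything falls off the work surface, if the arm or the gripper's body presses on something with over 40 N, if the wrist force passes 120 N, or if a joint passes its speed limit or range.

## Working session

There is one attempt and no reset: what is moved stays moved. The work goes in short steps, Python scripts to look and compute and a tool call to move; the robot and the scene stay as the last step left them, time stands still between calls to the robot, and variables do not carry over. Pictures are saved under pics/ and viewed, and the job is handed in when it is done.

Besides the shell and the picture viewer there is one more tool, called after "Call:" by a JSON object that holds its "method" and its "body", one argument or row to a line. arm_command: Moves the arm, as the interface text tells. Its arguments: {"type":"object","properties":{"increments":{"type":"array","items":{"type":"object","properties":{"hand":{"type":"number"},"travel":{"type":"array","items":{"type":"number"}},"turn":{"type":"number"}}}}},"required":["increments"]}

```bash
mkdir -p pics; ls; python3 - <<'E'
from bench import bot
import cv2
for n in ("side","top"):
    im=bot.read_camera(n); cv2.imwrite(f"pics/{n}0.png",cv2.cvtColor(im,cv2.COLOR_RGB2BGR))
    print(n,bot.camera_info(n))
s=bot.observe(); print({k:s[k] for k in("t","ee_pos","eef_rot","ft_force","finger_gap")})
E
```

```text
pics
side {'K': array([[509.12747404,   0.        , 276.1136301 ],
       [  0.        , 509.12747404, 208.06577674],
       [  0.        ,   0.        ,   1.        ]]), 'rvec': array([ 2.04063364, -0.63362038,  0.36973374]), 'tvec': array([-480.55777885,  219.13186266, 1031.75759285])}
top {'K': array([[516.57611056,   0.        , 277.71255484],
       [  0.        , 516.57611056, 205.07584598],
       [  0.        ,   0.        ,   1.        ]]), 'rvec': array([ 2.19092607, -2.19288182,  0.0894332 ]), 'tvec': array([ -48.17342523,  569.81011486, 1304.81806444])}
{'t': 0.1, 'ee_pos': array([133.71363555, 559.0256576 , 244.90331758]), 'eef_rot': array([ 1.17132853e-01,  9.93116144e-01, -4.65638333e-04, -5.40570436e-05]), 'ft_force': array([-0.29070107,  0.32888102,  0.53264797]), 'finger_gap': 85.22440408387992}
```

View pics/side0.png

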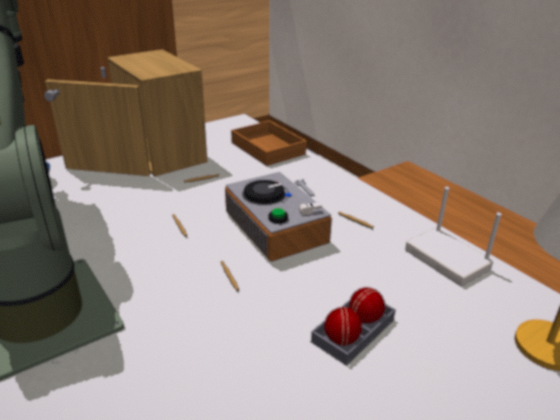

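View pics/top0.png

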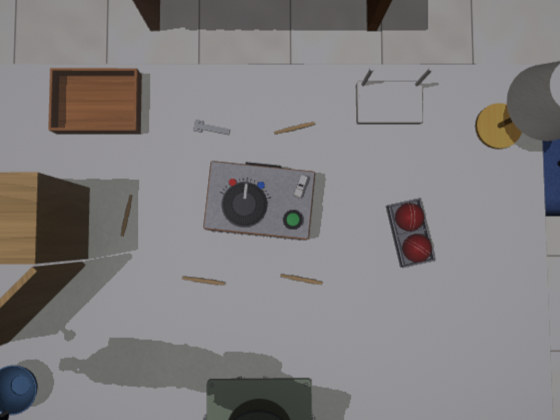

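The top view shows red tab at about (233,182), blue at (262,185), the pointer up at (245,190), the green button at (293,219), and a cabinet with an open door at left near the hand. Measuring now.

```bash
cat > h.py <<'E'
import numpy as np, cv2
from bench import bot
def cam(n):
    c=bot.camera_info(n); R=cv2.Rodrigues(c["rvec"])[0]; return c["K"],R,c["tvec"]
def ray(n,uv,z):
    K,R,t=cam(n); d=R.T@np.linalg.inv(K)@np.array([uv[0],uv[1],1.]); o=-R.T@t
    return o+d*(z-o[2])/d[2]
def tri(a,b):
    P=[];
    for n in("side","top"):
        K,R,t=cam(n); P.append(K@np.c_[R,t])
    X=cv2.triangulatePoints(P[0],P[1],np.array(a,float).reshape(2,1),np.array(b,float).reshape(2,1))[:,0]; return X[:3]/X[3]
def proj(n,p):
    c=bot.camera_info(n); return cv2.projectPoints(np.array([p],float),c["rvec"],c["tvec"],c["K"],None)[0].ravel()
def blobs(im,which,mn=8):
    h=cv2.cvtColor(im,cv2.COLOR_RGB2HSV); H,S,V=cv2.split(h)
    r={"green":(H>40)&(H<85)&(S>120)&(V>50),"red":((H<8)|(H>172))&(S>120)&(V>60),"blue":(H>105)&(H<130)&(S>120)&(V>60)}[which].astype(np.uint8)
    n,l,s,c=cv2.connectedComponentsWithStats(r); return [(s[i,4],c[i].round(2)) for i in range(1,n) if s[i,4]>=mn]
E
python3 - <<'E'
from h import *
for n in("side","top"):
    im=cv2.cvtColor(cv2.imread(f"pics/{n}0.png"),cv2.COLOR_BGR2RGB)
    for c in("green","red","blue"): print(n,c,blobs(im,c))
    x0,y0,x1,y1=(200,150,345,265) if n=="side" else (190,150,330,250)
    cv2.imwrite(f"pics/{n}0z.png",cv2.resize(cv2.cvtColor(im[y0:y1,x0:x1],cv2.COLOR_RGB2BGR),None,fx=5,fy=5,interpolation=cv2.INTER_CUBIC))
# cabinet top corners, door corners
print("cab",tri((202,70),(38,173)), tri((207,152),(86,262)), ray("side",(207,152),0), ray("top",(86,262),0), ray("top",(86,190),200))
print("radio cornersTop",[ray("top",p,90).round() for p in((210,162),(315,170),(310,239),(205,230))])
E
```

```text
side green [(np.int32(106), array([277.82, 212.93]))]
side red [(np.int32(1946), array([354.22, 315.73]))]
side blue [(np.int32(21), array([287.29, 194.33]))]
top green [(np.int32(121), array([292.47, 219.21]))]
top red [(np.int32(39), array([232.13, 181.87])), (np.int32(517), array([409.48, 216.85])), (np.int32(538), array([416.91, 247.88]))]
top blue [(np.int32(988), array([552.22, 176.11])), (np.int32(36), array([260.44, 184.83])), (np.int32(1057), array([ 17.3 , 387.28]))]
cab [618.3020711  437.51387695 299.44381483] [507.37233377 382.25925664 101.38941108] [655.61743314 508.12984759   0.        ] [424.60836568 444.46821308   0.        ] [590.85743429 377.21055876 200.        ]
radio cornersTop [array([670., 117.,  90.]), array([ 651., -139.,   90.]), array([ 483., -126.,   90.]), array([505., 128.,  90.])]
```

```bash
python3 - <<'E'
from h import *
print(ray("top",(244,204),106), ray("top",(293,219),112))
print(tri((138,86),(0,320)),proj("top",(134,559,245)),proj("side",(134,559,245)))
E
```

```text
[566.41579201  33.16065988 106.        ] [530.10091222 -83.9452243  112.        ]
[381.12497889 489.91551071 296.12529069] [-15.99691904 408.90526381] [ 19.26758969 107.45565501]
```

View pics/top0z.png

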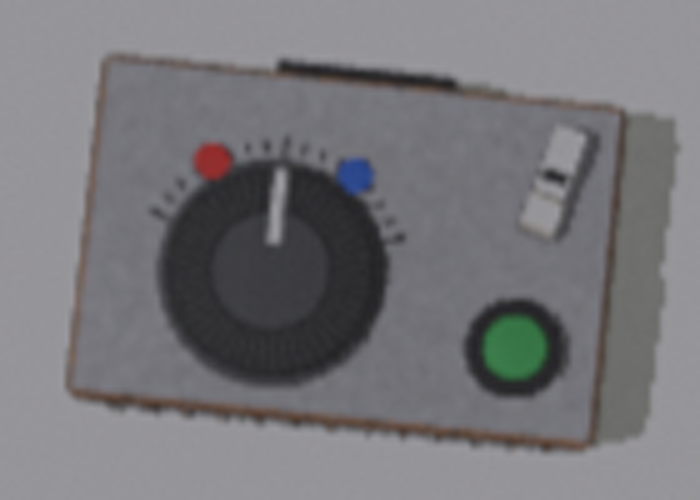

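View pics/side0z.png

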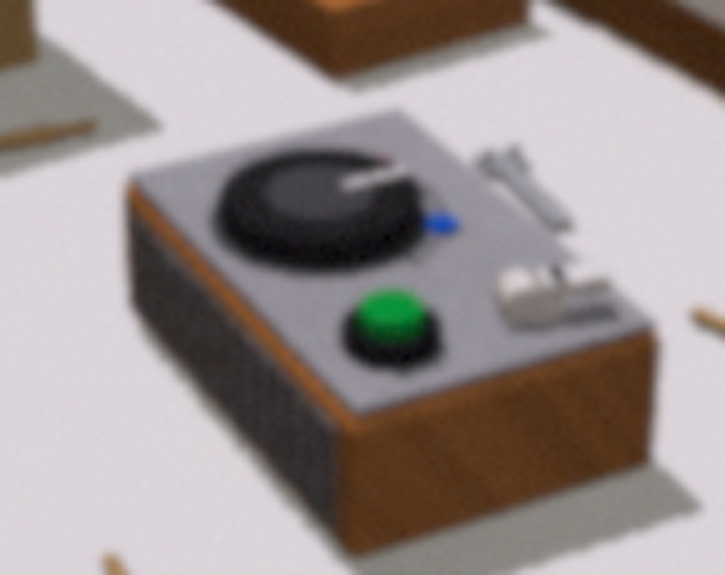

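```bash
python3 - <<'E'
from h import *
r=ray("top",(232.13,181.87),93);b=ray("top",(260.44,184.83),93)
yd=(r-b)[:2]; print(r,b,np.linalg.norm(yd), "exp",2*62*np.sin(.6)); yd/=np.linalg.norm(yd); xd=np.array([yd[1],-yd[0]])
print("yaw",np.arctan2(xd[1],xd[0])); c=(r+b)[:2]/2-62*np.cos(.6)*xd; print("dial",c)
print("blue tri",tri((287.29,194.33),(260.44,184.83)))
print("green top",ray("top",(292.47,219.21),112),"side",ray("side",(277.82,212.93),112),"tri",tri((277.82,212.93),(292.47,219.21)))
print("door ground",ray("side",(148,172),0),ray("side",(65,165),0),ray("top",(86,262),0),ray("top",(0,340),0))
E
```

```text
[621.2344254   62.82735673  93.        ] [614.01035521  -5.9003075   93.        ] 69.10628784386374 exp 70.01566670098438
yaw -0.10472697378430937
dial [566.73193983  33.81269791]
blue tri [614.19256103  -5.94863083  92.22263299]
green top [529.60129087 -82.68017726 112.        ] side [524.90032333 -91.86314276 112.        ] tri [530.32671021 -83.24013935 105.67335598]
door ground [433.92085424 479.43322282   0.        ] [234.92871398 671.03134375   0.        ] [424.60836568 444.46821308   0.        ] [227.82632802 657.24136465   0.        ]
```

Call:
{"method": "arm_command", "body": {
  "increments": [
    {"hand":0,"travel":[0,-0.02,-0.02],"turn":0},
    {"hand":0,"travel":[0,-0.03,-0.025],"turn":0},
    {"hand":0,"travel":[0,-0.03,-0.025],"turn":0},
    {"hand":0,"travel":[0,-0.03,-0.02],"turn":0},
    {"hand":0,"travel":[0,-0.02,0],"turn":0}
  ]
}}

```text
t: 0.52
ee_pos: [103.2, 431.3, 338.2]
eef_rot: [0.117, 0.993, 0.002, 0.0]
ft_force: [0.4, -0.2, 0.6]
finger_gap: 25.5
```

Call:
{"method": "arm_command", "body": {
  "increments": [
    {"hand":0,"travel":[-0.0345,-0.011,0],"turn":0},
    {"hand":0,"travel":[-0.0345,-0.011,0],"turn":0},
    {"hand":0,"travel":[-0.0345,-0.011,0],"turn":0},
    {"hand":0,"travel":[-0.0345,-0.011,0],"turn":0},
    {"hand":0,"travel":[-0.0345,-0.011,0],"turn":0}
  ]
}}

```text
t: 0.93
ee_pos: [259.7, 337.9, 335.3]
eef_rot: [0.117, 0.993, -0.0, -0.0]
ft_force: [0.4, 0.9, -0.3]
finger_gap: -0.1
```

Call:
{"method": "arm_command", "body": {
  "increments": [
    {"hand":0,"travel":[-0.0345,-0.011,0],"turn":0},
    {"hand":0,"travel":[-0.0345,-0.011,0],"turn":0},
    {"hand":0,"travel":[-0.0245,-0.027,0],"turn":0},
    {"hand":0,"travel":[-0.0245,-0.027,0],"turn":0},
    {"hand":0,"travel":[-0.0245,-0.027,0],"turn":0}
  ]
}}

```text
t: 1.35
ee_pos: [373.6, 204.1, 335.1]
eef_rot: [0.117, 0.993, -0.0, -0.0]
ft_force: [0.7, 0.9, 0.5]
finger_gap: 0.2
```

```bash
python3 -c "
from h import *
s=bot.observe();print(s['t'],s['joints'],s['ee_pos'],s['ft_force'])"
```

```text
1.35 [-0.58924807  0.3707176   0.02123333  1.82020016 -0.00939289  0.9513078
  0.77201815] [373.61556043 204.13599102 335.11670176] [0.70491538 0.86936263 0.52374469]
```

Call:
{"method": "arm_command", "body": {
  "increments": [
    {"hand":0,"travel":[-0.0243,-0.027,0],"turn":0},
    {"hand":0,"travel":[-0.0243,-0.027,0],"turn":0},
    {"hand":0,"travel":[-0.0243,-0.027,0],"turn":0},
    {"hand":0,"travel":[-0.0243,-0.027,0],"turn":0},
    {"hand":0,"travel":[-0.0243,-0.027,0],"turn":0}
  ]
}}

```text
t: 1.77
ee_pos: [460.3, 44.4, 335.3]
eef_rot: [0.117, 0.993, -0.0, -0.0]
ft_force: [1.3, 1.2, 0.3]
finger_gap: -0.2
```

Call:
{"method": "arm_command", "body": {
  "increments": [
    {"hand":0,"travel":[-0.0243,-0.027,0],"turn":0},
    {"hand":0,"travel":[-0.0243,-0.027,0],"turn":0},
    {"hand":0,"travel":[-0.0243,-0.027,0],"turn":0},
    {"hand":0,"travel":[0,0,0.03],"turn":0},
    {"hand":0,"travel":[0,0,0.03],"turn":0}
  ]
}}

```text
t: 2.18
ee_pos: [512.6, -51.4, 274.7]
eef_rot: [0.119, 0.993, -0.0, 0.001]
ft_force: [0.8, 1.7, -1.0]
finger_gap: 0.2
```

Call:
{"method": "arm_command", "body": {
  "increments": [
    {"hand":0,"travel":[0,0,0.03],"turn":0},
    {"hand":0,"travel":[0,0,0.03],"turn":0},
    {"hand":0,"travel":[0,0,0],"turn":0},
    {"hand":0,"travel":[0,0,0],"turn":0}
  ]
}}

```text
t: 2.52
ee_pos: [511.6, -49.5, 215.2]
eef_rot: [0.117, 0.993, -0.0, -0.001]
ft_force: [-0.5, 0.1, 1.2]
finger_gap: 0.1
```

Call:
{"method": "arm_command", "body": {
  "increments": [
    {"hand":0,"travel":[-0.0257,-0.0283,0],"turn":0},
    {"hand":0,"travel":[0,0,0.03],"turn":0},
    {"hand":0,"travel":[0,0,0.03],"turn":0},
    {"hand":0,"travel":[0,0,0],"turn":0},
    {"hand":0,"travel":[0,0,0],"turn":0}
  ]
}}

```text
t: 2.93
ee_pos: [530.6, -82.9, 156.7]
eef_rot: [0.117, 0.993, -0.0, -0.0]
ft_force: [0.9, 0.8, 1.8]
finger_gap: -0.2
```

```bash
python3 - <<'E'
from h import *
for n in("side","top"):
    im=bot.read_camera(n); cv2.imwrite(f"pics/{n}1.png",cv2.cvtColor(im,cv2.COLOR_RGB2BGR))
    x0,y0,x1,y1=(200,130,345,265) if n=="side" else (190,150,330,250)
    cv2.imwrite(f"pics/{n}1z.png",cv2.resize(cv2.cvtColor(im[y0:y1,x0:x1],cv2.COLOR_RGB2BGR),None,fx=4,fy=4,interpolation=cv2.INTER_CUBIC))
s=bot.observe();print(s['t'],s['ee_pos'],s['ft_force'])
E
```

```text
3.0333 [531.26219245 -82.92189118 157.75855844] [-0.45773212 -0.51482416  0.50526675]
```

View pics/side1z.png

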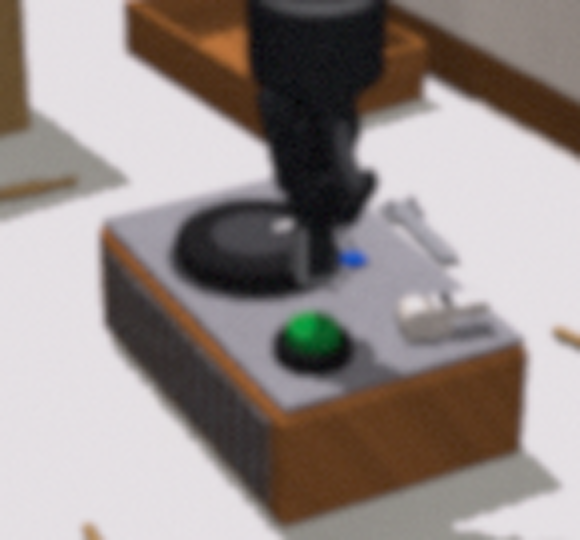

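View pics/top1.png

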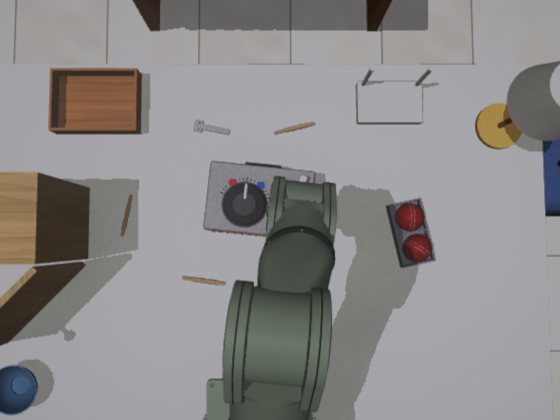

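The fingertips (side zoom about (310,285)) are right above the green button (312,335). The dial pointer is untouched. Descending gently.

Call:
{"method": "arm_command", "body": {
  "increments": [
    {"hand":0,"travel":[0,0,0.01],"turn":0},
    {"hand":0,"travel":[0,0,0.01],"turn":0},
    {"hand":0,"travel":[0,0,0.006],"turn":0},
    {"hand":0,"travel":[0,0,0],"turn":0}
  ]
}}

```text
t: 3.37
ee_pos: [529.9, -82.9, 128.2]
eef_rot: [0.117, 0.993, -0.0, -0.001]
ft_force: [0.0, -0.0, -0.4]
finger_gap: 0.2
```

Call:
{"method": "arm_command", "body": {
  "increments": [
    {"hand":0,"travel":[0,0,0.0015],"turn":0},
    {"hand":0,"travel":[0,0,0.0015],"turn":0},
    {"hand":0,"travel":[0,0,0],"turn":0}
  ]
}}

```text
t: 3.62
ee_pos: [530.4, -83.0, 126.3]
eef_rot: [0.117, 0.993, -0.0, 0.0]
ft_force: [-0.0, 0.0, 0.3]
finger_gap: 0.2
```

Call:
{"method": "arm_command", "body": {
  "increments": [
    {"hand":0,"travel":[0,0,0.0015],"turn":0},
    {"hand":0,"travel":[0,0,0.0015],"turn":0},
    {"hand":0,"travel":[0,0,0],"turn":0}
  ]
}}

```text
t: 3.87
ee_pos: [530.4, -83.0, 123.3]
eef_rot: [0.117, 0.993, -0.0, 0.0]
ft_force: [-0.4, 0.2, 2.9]
finger_gap: 0.0
```

Call:
{"method": "arm_command", "body": {
  "increments": [
    {"hand":0,"travel":[0,0,0.0015],"turn":0},
    {"hand":0,"travel":[0,0,0.0015],"turn":0},
    {"hand":0,"travel":[0,0,0],"turn":0}
  ]
}}

```text
t: 4.12
ee_pos: [530.4, -83.0, 120.2]
eef_rot: [0.117, 0.993, -0.0, 0.0]
ft_force: [0.1, 0.3, 5.4]
finger_gap: -0.0
```

Call:
{"method": "arm_command", "body": {
  "increments": [
    {"hand":0,"travel":[0,0,0.001],"turn":0},
    {"hand":0,"travel":[0,0,0],"turn":0}
  ]
}}

```text
t: 4.28
ee_pos: [530.5, -83.0, 119.9]
eef_rot: [0.117, 0.993, -0.0, 0.0]
ft_force: [-2.9, 0.9, 15.8]
finger_gap: 0.0
```

The button bottomed out (5.4 N at 120.2 mm, then 15.8 N with no more travel). Releasing and moving over the dial's near side.

Call:
{"method": "arm_command", "body": {
  "increments": [
    {"hand":0,"travel":[0,0,-0.004],"turn":0},
    {"hand":0,"travel":[0,0,-0.006],"turn":0},
    {"hand":0,"travel":[0,0,-0.015],"turn":0},
    {"hand":0,"travel":[0,0,-0.015],"turn":0},
    {"hand":0,"travel":[0,0,0],"turn":0}
  ]
}}

```text
t: 4.7
ee_pos: [531.1, -83.1, 161.6]
eef_rot: [0.117, 0.993, -0.0, 0.001]
ft_force: [0.3, -0.4, 1.0]
finger_gap: -0.3
```

Call:
{"method": "arm_command", "body": {
  "increments": [
    {"hand":0,"travel":[0.006,0.0245,0],"turn":0},
    {"hand":0,"travel":[0.006,0.0245,0],"turn":0},
    {"hand":0,"travel":[0.006,0.0245,0],"turn":0},
    {"hand":0,"travel":[0.006,0.0245,0],"turn":0},
    {"hand":0,"travel":[0.006,0.0245,0],"turn":0}
  ]
}}

```text
t: 5.12
ee_pos: [529.3, 44.3, 159.1]
eef_rot: [0.117, 0.993, -0.0, -0.0]
ft_force: [0.1, 0.5, -0.1]
finger_gap: -0.3
```

Call:
{"method": "arm_command", "body": {
  "increments": [
    {"hand":0,"travel":[0,0,0.01],"turn":0},
    {"hand":0,"travel":[0,0,0],"turn":0},
    {"hand":0,"travel":[0,0,0],"turn":0}
  ]
}}

```text
t: 5.37
ee_pos: [529.4, 42.6, 149.0]
eef_rot: [0.117, 0.993, -0.0, -0.0]
ft_force: [-0.1, -1.3, 0.8]
finger_gap: 0.0
```

```bash
python3 - <<'E'
from h import *
for n in("side","top"):
    im=bot.read_camera(n); cv2.imwrite(f"pics/{n}2.png",cv2.cvtColor(im,cv2.COLOR_RGB2BGR))
    x0,y0,x1,y1=(200,130,345,265) if n=="side" else (190,150,330,250)
    cv2.imwrite(f"pics/{n}2z.png",cv2.resize(cv2.cvtColor(im[y0:y1,x0:x1],cv2.COLOR_RGB2BGR),None,fx=4,fy=4,interpolation=cv2.INTER_CUBIC))
    print(n,blobs(im,"green"))
s=bot.observe();print(s['t'],s['ee_pos'],s['ft_force'],s['joints'])
E
```

```text
side [(np.int32(105), array([277.91, 212.92]))]
top [(np.int32(18), array([291.61, 216.11]))]
5.4667 [529.6915475   42.16516673 149.52866833] [-0.22403513 -0.27697528  0.53565853] [-0.1712081   0.78139099  0.05845814  1.76083416 -0.07187342  0.60155263
  1.26434215]
```

View pics/side2z.png

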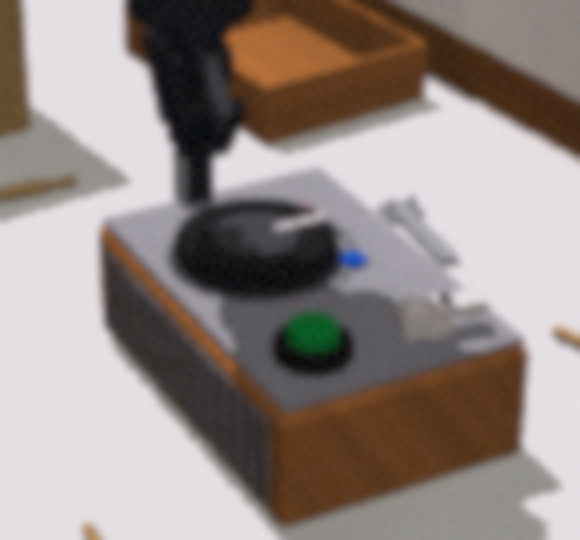

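View pics/top2z.png

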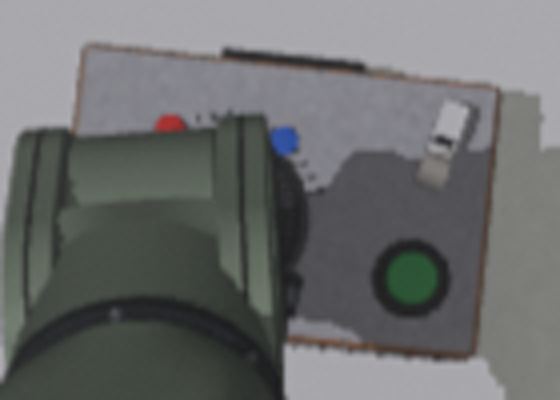

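The button has sprung back up (green centroid unchanged); the fingertip is over the dial's near-left face, with the pointer visible in the side view.

Call:
{"method": "arm_command", "body": {
  "increments": [
    {"hand":0,"travel":[0,0,0.012],"turn":0},
    {"hand":0,"travel":[0,0,0.01],"turn":0},
    {"hand":0,"travel":[0,0,0.006],"turn":0},
    {"hand":0,"travel":[0,0,0],"turn":0}
  ]
}}

```text
t: 5.8
ee_pos: [529.2, 42.7, 120.2]
eef_rot: [0.117, 0.993, -0.0, -0.001]
ft_force: [-0.1, 0.0, -0.5]
finger_gap: -0.0
```

Call:
{"method": "arm_command", "body": {
  "increments": [
    {"hand":0,"travel":[0,0,0.0015],"turn":0},
    {"hand":0,"travel":[0,0,0.0015],"turn":0},
    {"hand":0,"travel":[0,0,0],"turn":0},
    {"hand":0,"travel":[0,0,0],"turn":0}
  ]
}}

```text
t: 6.13
ee_pos: [529.7, 43.1, 118.6]
eef_rot: [0.117, 0.993, -0.0, 0.0]
ft_force: [-1.1, -0.3, 3.2]
finger_gap: 0.1
```

Call:
{"method": "arm_command", "body": {
  "increments": [
    {"hand":0,"travel":[0,0,0.0015],"turn":0},
    {"hand":0,"travel":[0,0,0],"turn":0},
    {"hand":0,"travel":[0,0,0],"turn":0}
  ]
}}

```text
t: 6.38
ee_pos: [529.7, 43.2, 116.9]
eef_rot: [0.117, 0.993, -0.0, 0.0]
ft_force: [-0.5, 0.3, 4.1]
finger_gap: -0.2
```

Call:
{"method": "arm_command", "body": {
  "increments": [
    {"hand":0,"travel":[0,0,0.0008],"turn":0},
    {"hand":0,"travel":[0,-0.0025,0],"turn":-3.8},
    {"hand":0,"travel":[0,-0.0025,0],"turn":-3.8},
    {"hand":0,"travel":[0,-0.0025,0],"turn":-3.8},
    {"hand":0,"travel":[0,0,0],"turn":0}
  ]
}}

```text
t: 6.8
ee_pos: [528.6, 35.4, 116.1]
eef_rot: [0.016, 1.0, 0.0, 0.0]
ft_force: [-0.4, 1.2, 6.6]
finger_gap: -0.2
```

```bash
python3 - <<'E'
from h import *
n="side"
im=bot.read_camera(n); x0,y0,x1,y1=(230,165,310,215)
cv2.imwrite(f"pics/{n}3z.png",cv2.resize(cv2.cvtColor(im[y0:y1,x0:x1],cv2.COLOR_RGB2BGR),None,fx=8,fy=8,interpolation=cv2.INTER_CUBIC))
s=bot.observe();print(s['t'],s['ee_pos'],s['ft_force'],s['wrist_torque'])
# expected pointer tip pixels (zoom) for dial angles
for a in (0,.2,.4,.6):
    th=a-0.1047; 
    for r in(18,49): p=proj(n,(566.7+r*np.cos(th),33.8+r*np.sin(th),103)); print(a,r,((p-[x0,y0])*8).round())
E
```

```text
6.85 [528.58321021  35.69186034 116.13560073] [-1.08893373  2.21323986  5.31153051] [ 0.31450568  0.10659454 -0.0230084 ]
0 18 [313. 182.]
0 49 [398. 160.]
0.2 18 [306. 177.]
0.2 49 [381. 148.]
0.4 18 [298. 173.]
0.4 49 [359. 137.]
0.6 18 [289. 170.]
0.6 49 [334. 130.]
```

View pics/side3z.png

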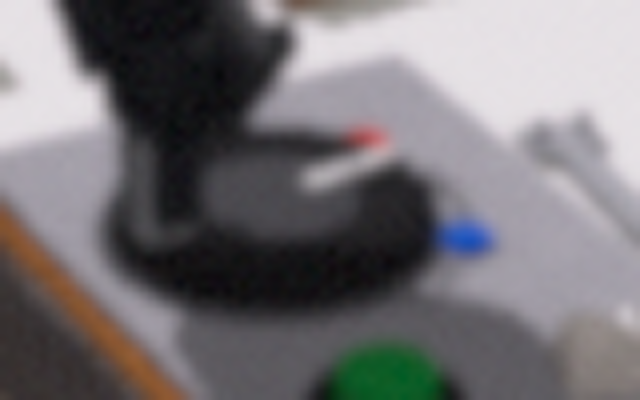

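The pointer tip is at about (390,150) in the zoom, i.e. dial ≈ +0.15…0.2 rad, following without much slip. Continuing to ≈0.45.

Call:
{"method": "arm_command", "body": {
  "increments": [
    {"hand":0,"travel":[0,-0.0025,0],"turn":-3.8},
    {"hand":0,"travel":[0,-0.0025,0],"turn":-3.8},
    {"hand":0,"travel":[0,-0.0025,0],"turn":-3.8},
    {"hand":0,"travel":[0,-0.0025,0],"turn":-3.8},
    {"hand":0,"travel":[0,0,0],"turn":0}
  ]
}}

```text
t: 7.27
ee_pos: [529.4, 25.0, 116.1]
eef_rot: [-0.116, 0.993, -0.0, 0.0]
ft_force: [0.2, -2.6, 5.8]
finger_gap: -0.2
```

```bash
python3 - <<'E'
from h import *
n="side"
im=bot.read_camera(n); x0,y0,x1,y1=(230,165,310,215)
cv2.imwrite(f"pics/{n}4z.png",cv2.resize(cv2.cvtColor(im[y0:y1,x0:x1],cv2.COLOR_RGB2BGR),None,fx=8,fy=8,interpolation=cv2.INTER_CUBIC))
s=bot.observe();print(s['t'],s['ee_pos'],s['ft_force'],s['wrist_torque'])
E
```

```text
7.3167 [529.36466351  25.25530665 116.14718991] [ 0.46563119 -1.3893679   5.13928621] [-0.37875972 -0.11522839  0.05985517]
```

View pics/side4z.png

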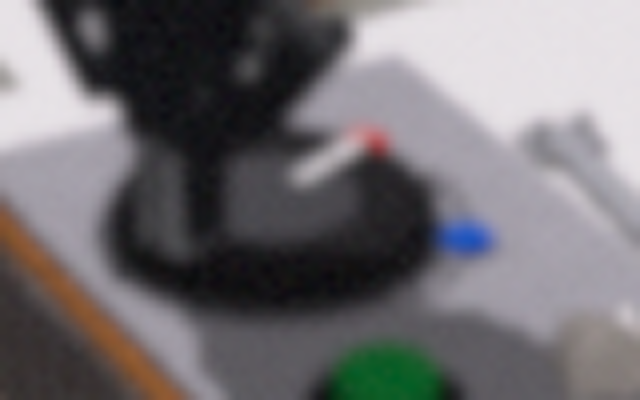

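The sideways force reversed sign (+2.2 → −2 N) and the pointer tip has reached (365,140): past half way. A touch further, then lift off.

Call:
{"method": "arm_command", "body": {
  "increments": [
    {"hand":0,"travel":[0,-0.0025,0],"turn":-3.8},
    {"hand":0,"travel":[0,0,0],"turn":0},
    {"hand":0,"travel":[0,0,-0.002],"turn":0},
    {"hand":0,"travel":[0,0,-0.002],"turn":0},
    {"hand":0,"travel":[0,0,-0.004],"turn":0}
  ]
}}

```text
t: 7.73
ee_pos: [529.4, 23.5, 123.9]
eef_rot: [-0.147, 0.989, 0.0, -0.0]
ft_force: [-0.1, -0.7, 0.7]
finger_gap: 0.1
```

Call:
{"method": "arm_command", "body": {
  "increments": [
    {"hand":0,"travel":[0,0,-0.02],"turn":0},
    {"hand":0,"travel":[0,0,-0.035],"turn":0},
    {"hand":0,"travel":[0,0,-0.035],"turn":0},
    {"hand":0,"travel":[0,0,-0.035],"turn":0},
    {"hand":0,"travel":[0,0,-0.02],"turn":0}
  ]
}}

```text
t: 8.15
ee_pos: [529.8, 23.7, 272.7]
eef_rot: [-0.147, 0.989, 0.0, 0.002]
ft_force: [0.2, -0.4, 0.8]
finger_gap: -0.1
```

```bash
python3 -c "
from h import *
s=bot.observe();print(s['t'],s['joints'],s['ee_pos'],s['eef_rot'],s['ft_force'])"
```

```text
8.15 [-0.03412952  0.6056098  -0.1287539   1.60551221  0.09099979  0.93329182
  1.67234621] [529.83024089  23.65126063 272.72671101] [-1.47341933e-01  9.89084447e-01  2.19625703e-05  1.51987908e-03] [ 0.24889786 -0.44038704  0.78856772]
```

Call:
{"method": "arm_command", "body": {
  "increments": [
    {"hand":0,"travel":[0.03,0,0],"turn":0},
    {"hand":0,"travel":[0.035,0,0],"turn":0},
    {"hand":0,"travel":[0.035,0,0],"turn":0},
    {"hand":0,"travel":[0,0,0],"turn":0},
    {"hand":0,"travel":[0,0,0],"turn":0}
  ]
}}

```text
t: 8.57
ee_pos: [433.0, -6.1, 269.7]
eef_rot: [-0.147, 0.989, -0.0, 0.0]
ft_force: [0.0, 0.3, -0.3]
finger_gap: -0.4
```

```bash
python3 - <<'E'
from h import *
o=[]
for n in("side","top"):
    im=bot.read_camera(n); cv2.imwrite(f"pics/{n}5.png",cv2.cvtColor(im,cv2.COLOR_RGB2BGR))
    x0,y0,x1,y1=(220,155,340,255) if n=="side" else (195,150,315,250)
    o.append(cv2.resize(cv2.cvtColor(im[y0:y1,x0:x1],cv2.COLOR_RGB2BGR),None,fx=3.3,fy=3.3,interpolation=cv2.INTER_CUBIC))
    for c in("green","red","blue"): print(n,c,blobs(im,c))
cv2.imwrite("pics/both5.png",np.hstack(o))
# pointer: bright low-sat pixels on the dial face
hsv=cv2.cvtColor(im,cv2.COLOR_RGB2GRAY); pts=[]
for v in range(175,235):
  for u in range(205,285):
    p=ray("top",(u,v),106)[:2]-[566.7,33.8]; r=np.hypot(*p)
    if 15<r<44 and hsv[v,u]>110: pts.append(p)
pts=np.array(pts); m=pts.mean(0); print(len(pts),"dial angle",np.arctan2(m[1],m[0])+0.1047)
s=bot.observe();print(s['t'],s['ee_pos'],s['ft_force'])
E
```

```text
side green [(np.int32(106), array([277.77, 213.02]))]
side red [(np.int32(2019), array([353.95, 316.3 ]))]
side blue [(np.int32(22), array([287.14, 194.36]))]
top green [(np.int32(125), array([292.4 , 219.05]))]
top red [(np.int32(39), array([232.13, 181.87])), (np.int32(533), array([409.24, 216.86])), (np.int32(559), array([416.73, 247.75]))]
top blue [(np.int32(1038), array([552.05, 175.39])), (np.int32(36), array([260.5 , 184.83])), (np.int32(936), array([ 15.75, 389.38]))]Traceback (most recent call last):
  File "<stdin>", line 13, in <module>
  File "h.py", line 6, in ray
    K,R,t=cam(n); d=R.T@np.linalg.inv(K)@np.array([uv[0],uv[1],1.]); o=-R.T@t
          ~~~^^^
  File "h.py", line 4, in cam
    c=bot.camera_info(n); R=cv2.Rodrigues(c["rvec"])[0]; return c["K"],R,c["tvec"]
ValueError: time passes only in moves, steps and waits
```

View pics/both5.png

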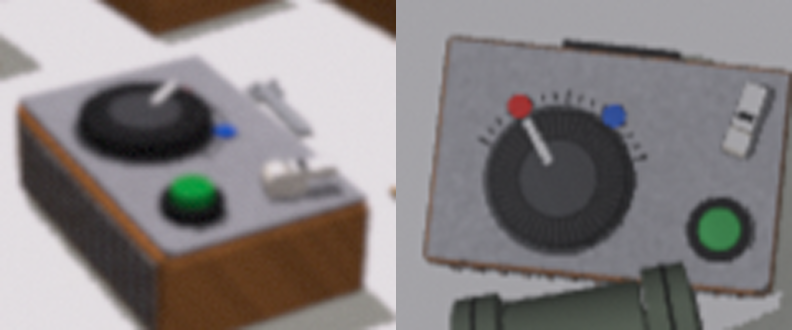

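View pics/side5.png

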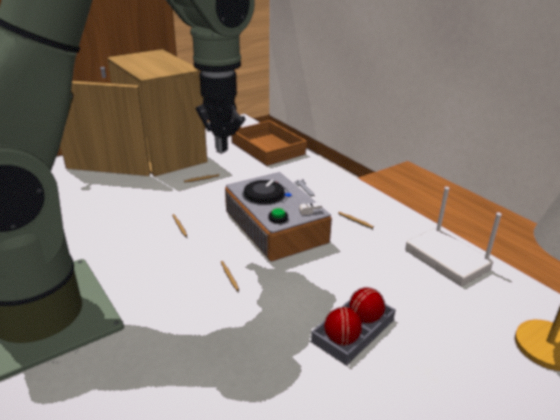

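The pointer now lies at the red tab: in the right-hand zoom it runs from (548,162) to (525,122), with the tab at (519,106). The hand is clear. One numeric check, then I hand in.

```bash
python3 - <<'E'
from h import *
K,R,t=cam("top"); g=cv2.cvtColor(cv2.imread("pics/top5.png"),cv2.COLOR_BGR2GRAY)
o=-R.T@t; pts=[]
for v in range(175,235):
  for u in range(205,285):
    d=R.T@np.linalg.inv(K)@np.array([u,v,1.]); p=(o+d*(106-o[2])/d[2])[:2]-[566.7,33.8]
    if 15<np.hypot(*p)<44 and g[v,u]>95: pts.append(p)
m=np.mean(pts,0); print(len(pts),"dial angle",np.arctan2(m[1],m[0])+0.1047)
s=bot.observe();print(s['t'],s['ee_pos'],s['ft_force'],abs(s['dq']).max())
E
```

```text
38 dial angle 0.6018442883785993
8.6667 [434.53571304  -5.48851571 269.26946301] [0.16312221 0.16128827 0.40506607] 0.012556133153069257
```

```bash
python3 -c "
from bench import bot
print(bot.close_job())"
```

```text
the job is handed in; nothing more can be done
None
```

The radio's power button was pressed and the dial turned one click to the red tab; the job is handed in at about 8.7 s of the 40 s allowed.

- **Power button:** I pressed it to its stop with the shut fingertips. The force was 5.4 N near full depth, then 15.8 N with no further travel. It sprang back up after release. The radio has no visible "on" sign that I could see, so that it switched on rests on the force and travel readings alone.
- **Dial:** I dragged it round at about 5–6 N. The sideways force reversed as it passed half way, and I then lifted off so it clicked home. The last top picture puts the dial at +0.602 rad (one click is +0.6), with the pointer in line with the red tab. It never went near the blue tab or a second click.
- **Other objects:** The last pictures show the balls, bails, spike key and whistle where they were. The hand ended clear, about 150 mm above the dial and pulled back towards the base, with force readings at noise level.
- **Failed or disagreeing checks:**
  - My first script for the final angle stopped on too many interface calls; I re-ran it on the saved picture.
  - The side view put the button about 10 mm from where the top view did, probably because its side wall shows in that view. I used the top-view position.

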